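# Set the conductor rod on the zero line of the rail bench and push the magnet in

### The arm

A 7-joint arm with a two-finger parallel gripper is mounted at the origin on a cart in front of the work surface, level with it; the furniture and walls round the work are solid. World frame = base frame: x ahead of the robot, y to its left, z up, the work surface at z = 0. Lengths are in m, angles in rad, forces in N, time in s.
With the tool pointing down it reaches from about 0.425 to 0.875 m from the base axis. Payload 4.7 kg.
Tool frame: the origin (TCP) lies midway between the tips of the shut fingers; the grasp point (between the pads) lies bot.grip_depth behind it (bot.grip_depth is the distance from the TCP to the grasp point, in m); z points along the fingers, y is the direction in which the jaws open and shut (so a half turn about z gives the same grasp; the last joint's range is limited). The gripper opens to 87 mm and grips with 3 to 60 N. Pads are 19 mm wide; open, the fingers measure 117 mm over their backs; the gripper's body (75 mm by 190 mm) begins 51 mm behind the grasp point.
Start: joints at [-1.327, 0.321, -0.07, 1.45, 0.023, 1.371, -0.057], TCP at [0.148, 0.633, 0.223] pointing down, gripper open.
Joint ranges: [-2.86, 2.86], [-0.3, 2.09], [-1.38, 1.24], [0.06, 2.45], [-1.56, 4.7], [0.09, 2.05], [-2.69, 2.69]. Speed limits (rad/s): [2.57, 2.57, 3.14, 3.14, 3.14, 3.14, 3.14].

### API

Orientations are given as a unit quaternion [w, x, y, z].
In Python, from workcell import bot, effector, vision, readout gives the robot as it stands. Calls block until the motion is done:
- bot.move_ptp(position, orientation): joint-space move of the TCP to a pose.
- bot.line_to(position, max_speed=0.15, orientation=None, until_force=None): straight line of the TCP; orientation=None keeps the orientation; max_speed is the mean speed in m/s. With until_force (N) it stops when the force on the tool has changed by that much, and returns True; else False.
- bot.move_joints(angles): joint-space move.
- effector.gripper_to(opening): finger opening in m; the grip force is fixed at half the most; returns when the fingers have stopped.
- bot.dwell(seconds).
- bot.solve_ik(position, orientation): joint angles nearest the present ones, or None.
- vision.camera(name): name is "scene" or "top" or "wrist"; returns the picture (420x560x3 uint8, red, green, blue); there is no depth.
- vision.get_calibration(name): a dict with "mtx" (3x3 intrinsics, pixels), "world_to_cam" (4x4, takes a point from world to camera coordinates). Camera axes: x right, y down, z forward; pixel columns grow to the right and rows downward; lengths in m; the calibration is good to about 2 mm. A picture is of the moment at which its call begins: read the wrist's pose just before it. get_calibration takes no time and is no camera call; for the wrist camera it gives the pose at the moment of the call.
A pose or a line that the arm cannot do raises bot.MotionError and nothing moves.
- bot.sign_off(): hands the job in, once; it reports no verdict.
Trained networks look in the newest picture that a camera, given by its name, has taken for a name from the list of things; names that differ only in an ending like _2 or _b are one class to them, and where a whole thing is asked for, a point or a joint stands for the part that bears it (a point fixed in the world has none). Each returns a list of dicts, best first, with "score" (0 to 1); they miss things now and then, are a little off and sometimes report something else, mostly with a low value. They report only what shows in the picture. A call takes as long as a camera call. They do not tell look-alikes from the thing itself.
- vision.search_frame(thing, camera): "box" ([left, top, width, height] in pixels, round what is visible of it).
- vision.masks_of(thing, camera): "region" (420x560 bool, what is visible of it) and "box" ([left, top, width, height] in pixels, round what is visible of it).
- vision.place_of(thing, camera): "pixel" ([row, column] in pixels: a listed point, or the origin of a listed thing).
Readings, each from a call of its own:
- readout.current_time_s(): time.
- readout.current_joint_positions(): joint angles.
- readout.current_joint_velocities(): joint speeds.
- readout.current_effort(): joint torques, N m.
- readout.current_eef_pos(): TCP position.
- readout.current_ee_rot(): TCP orientation.
- readout.current_ft_force(): force on the tool from outside, world axes, zero at the start.
- readout.current_wrist_torque(): the same for the moment, N m.
- readout.current_opening(): finger opening in m.
Only numpy, scipy, OpenCV 4.12 (cv2) and the standard library are available. Lean on these libraries where they do the work, as an engineer would, in place of code of your own. Each camera call takes 0.05 s, during which the arm holds its last target.

### The job

Prepare the current-rail experiment without picking anything up: gently roll the copper rod along its rails onto the red zero line, doing the last stretch with the fingertips resting on top of the rod so that it turns under them, and let go of it lying squarely on the line. Only then push the magnet along its slide, away from you, fully home against its stop, with the rod still on the line in its gap. Leave the white plastic rod at its end of the rails, and do not disturb the stopwatch and the compass.

Things in the scene. Friction and masses are not known exactly. Their poses are not given: they have to be found in the camera images.
- rail_bench: fixed rail bench: grey board 380 mm long (y) by 120 mm (x) with two aluminium rails along y, centres 60 mm apart, each 8 mm wide, tops 50 mm above the table; a red zero line crosses board, rails and white scale at y = 0. End stops 177 mm either side, tops at 58 mm. Origin: on the table top under the middle of the zero line; x away from the robot, y left along the rails, z up.
- zero_line (a point): point on the zero line half-way between the rails, 59 mm above the table: where the axis of a rod lying on the line passes. Axes as the bench's. The white scale strip runs along the far rail, top at 47 mm, with black ticks every 10 mm.
- copper_rod: copper-coloured tube, ends closed, diameter 18 mm, 88 mm long, with black collars (diameter 24 mm) 37 mm either side of its middle, outside the rails. Starts across the rails 75 to 115 mm left or right of the line. Origin: its centre, 59 mm above the table (top at 68 mm); x along it; y, z turn as it rolls. Coasts some mm at most. Pushed by its flank it rolls if the tip is below the axis; pressed above it, it jams.
- plastic_rod: white plastic rod of the same shape and size as the copper one, with the same black collars, lying on the rails on the other side of the zero line; origin and axes as the copper rod's. To be left where it is. Under a fingertip laid on its top a rod rolls half as far as the finger moves. The copper one weighs 0.06 to 0.13 kg.
- magnet (a joint): slide of the magnet along the bench's +x axis (away from the robot), m: 0 to 0.01 at the start, pulled out towards the robot; 0.075 home against its stop, with its poles (40 mm wide along the rails) above and below the zero line. It stays where it is left and needs about 2 N to move.
- magnet_back (a point): middle of the black push plate on the magnet's back, the face towards the robot (bench -x), 68 mm above the table; plate 38 mm wide (bench y), from 46 to 90 mm above the table. Moves with the magnet: a dark C-shaped yoke 44 mm wide, 95 mm long, top at 100 mm, open towards +x, red upper and green lower pole; at the start its poles end short of the rods' ends.
- stopwatch: white round stopwatch, 76x53x14 mm, lying on the papers at the right; bystander
- pocket_compass: black round pocket compass, 48 mm across, 12 mm high, on the table at the left; bystander
Not all that is in view belongs to the job. Of the things that look like the copper_rod, the middle-sized one is meant.

How it is judged:
On the way, in this order (a step that is already met when the one before it is completed fails the run):
1. near the zero line (within 30 mm), the copper rod turns under fingertips resting on its top (angular speed of copper_rod above 0.3 rad/s and contact force between the fingers and copper_rod above 0.3 N and z of the grasp point in the frame of zero_line above 0.023 m and y of copper_rod in the frame of rail_bench between -0.03 and 0.03 m), for 0.1 s.
2. the copper rod lies on the zero line, at rest and let go, while the magnet is still out (y of copper_rod in the frame of rail_bench between -0.005 and 0.005 m and angle between the x axis of copper_rod and the x axis of rail_bench, either way round below 0.1 rad and z of copper_rod in the frame of rail_bench between 0.055 and 0.063 m and linear speed of copper_rod below 0.01 m/s and contact force between the fingers and copper_rod below 0.1 N and value of joint magnet below 0.02 m), for 0.3 s.
3. the magnet is pushed home (value of joint magnet above 0.072 m), for 0.2 s.
At the end, for the whole second after the job is handed in: the copper rod rests on both rails with its axis within 5 mm of the zero line and square to the rails within 0.1 rad, not touched; the magnet is home within 3 mm of its stop; the plastic rod is within 15 mm of where it started (y of copper_rod in the frame of rail_bench between -0.005 and 0.005 m and angle between the x axis of copper_rod and the x axis of rail_bench, either way round below 0.1 rad and z of copper_rod in the frame of rail_bench between 0.055 and 0.063 m and linear speed of copper_rod below 0.01 m/s and contact force between the fingers and copper_rod below 0.1 N and value of joint magnet above 0.072 m and distance of plastic_rod from where it was at the start of the episode below 0.015 m).
It fails at once if the copper rod is lifted off its rails (by more than 6 mm) or falls off them (z of copper_rod in the frame of rail_bench above 0.065 m or z of copper_rod in the frame of rail_bench below 0.052 m).
It fails at once if the copper rod is pinched or pressed hard (over 35 N) (contact force between the fingers and copper_rod above 35 N).
It fails at once if the magnet is pinched or rammed (over 40 N) (contact force between the fingers and magnet above 40 N).
It fails at once if the plastic rod is moved by more than 15 mm (distance of plastic_rod from where it was at the start of the episode above 0.015 m).
It fails at once if the stopwatch or the compass is moved by more than 20 mm (distance of any of stopwatch, pocket_compass from where it was at the start of the episode above 0.02 m).
It also fails if it takes over 54 s, if anything falls off the work surface, if the arm or the gripper's body presses on something with over 40 N, if the wrist force passes 120 N, or if a joint passes its speed limit or range.

## Working session

There is one attempt and no reset: what is moved stays moved. The work goes in short steps, each a Python script; the robot and the scene stay as the last script left them, time stands still between calls to the robot, and variables do not carry over. Pictures are saved under pics/ and viewed, and the job is handed in when it is done.

```bash
ls; mkdir -p pics
cat > h.py <<'E'
import numpy as np, cv2
from workcell import bot, effector, vision, readout
def save(n,img): cv2.imwrite(f'pics/{n}.png',cv2.cvtColor(img,cv2.COLOR_RGB2BGR))
def ray(cam,rc,z):
    c=vision.get_calibration(cam);K=np.array(c['mtx']);T=np.array(c['world_to_cam'])
    d=np.linalg.solve(K,[rc[1],rc[0],1.]);R=T[:3,:3];o=-R.T@T[:3,3];d=R.T@d
    return o+d*(z-o[2])/d[2]
def proj(cam,p):
    c=vision.get_calibration(cam);K=np.array(c['mtx']);T=np.array(c['world_to_cam'])
    q=K@(T[:3,:3]@np.array(p)+T[:3,3]);return q[1]/q[2],q[0]/q[2]
E
python3 - <<'E'
from h import *
for n in ['scene','top']:
    save(n+'0',vision.camera(n))
    for t in ['rail_bench','zero_line','copper_rod','plastic_rod','magnet_back','magnet','stopwatch','pocket_compass']:
        try:
            r=vision.place_of(t,n); print(n,t,[(np.round(x['pixel']).tolist(),round(x['score'],2)) for x in r[:4]])
        except Exception as e: print(t,e)
    
print(readout.current_time_s(),readout.current_ee_rot(),bot.grip_depth)
c=vision.get_calibration('top');print(c)
E
```

```text
pics
scene rail_bench [([217.0, 295.0], 0.83)]
scene zero_line [([207.0, 294.0], 0.67)]
scene copper_rod [([271.0, 331.0], 0.96), ([208.0, 332.0], 0.5)]
scene plastic_rod [([198.0, 266.0], 0.6)]
scene magnet_back [([233.0, 280.0], 0.82)]
magnet it knows: copper_rod, magnet_back, plastic_rod, pocket_compass, rail_bench, stopwatch, zero_line
scene stopwatch [([247.0, 423.0], 0.79)]
scene pocket_compass [([196.0, 175.0], 0.61)]
top rail_bench [([182.0, 286.0], 0.77)]
top zero_line [([175.0, 283.0], 0.91)]
top copper_rod [([238.0, 344.0], 0.62), ([170.0, 319.0], 0.61), ([253.0, 285.0], 0.61)]
top plastic_rod [([180.0, 256.0], 0.57)]
top magnet_back [([225.0, 290.0], 0.83)]
magnet it knows: copper_rod, magnet_back, plastic_rod, pocket_compass, rail_bench, stopwatch, zero_line
top stopwatch [([175.0, 405.0], 0.71)]
top pocket_compass [([198.0, 154.0], 0.7)]
0.8 [3.54462540e-05 1.14629634e-01 9.93408296e-01 4.90801228e-05] 0.0187
{'mtx': array([[398.14740339,   0.        , 281.59289205],
       [  0.        , 398.14740339, 207.36628202],
       [  0.        ,   0.        ,   1.        ]]), 'world_to_cam': array([[-0.01795326, -0.99982074,  0.00601366,  0.02893079],
       [-0.99510725,  0.01728353, -0.09727713,  0.49711195],
       [ 0.09715575, -0.00773068, -0.99523917,  1.1764958 ],
       [ 0.        ,  0.        ,  0.        ,  1.        ]])}
```

Run:
```python
from h import *
t=cv2.imread('pics/top0.png');cv2.imwrite('pics/topcrop.png',cv2.resize(t[110:280,180:400],None,fx=3.4,fy=3.4,interpolation=cv2.INTER_CUBIC))
for n,rc,z in [('zero',(175,283),.059),('cu',(170,319),.059),('pl',(180,256),.059),('mb',(225,290),.068),('cuA',(238,344),.01),('cuB',(253,285),.01)]: print(n,ray('top',rc,z))
for n,rc,z in [('zero',(207,294),.059),('cu',(208,332),.059),('pl',(198,266),.059),('mb',(233,280),.068),('bench',(217,295),0)]: print(n,ray('scene',rc,z))
```

```text
zero [0.59002825 0.01454269 0.059     ]
cu [ 0.60320188 -0.09215174  0.059     ]
pl [0.57645253 0.09435708 0.059     ]
mb [ 0.4415973  -0.00290868  0.068     ]
cuA [ 0.40235194 -0.16744112  0.01      ]
cuB [0.36040812 0.0122412  0.01      ]
zero [0.56228781 0.00169248 0.059     ]
cu [ 0.60153753 -0.09949802  0.059     ]
pl [0.57174569 0.09691948 0.059     ]
mb [ 0.42566468 -0.01963989  0.068     ]
bench [0.59341221 0.01266734 0.        ]
```

View pics/top0.png

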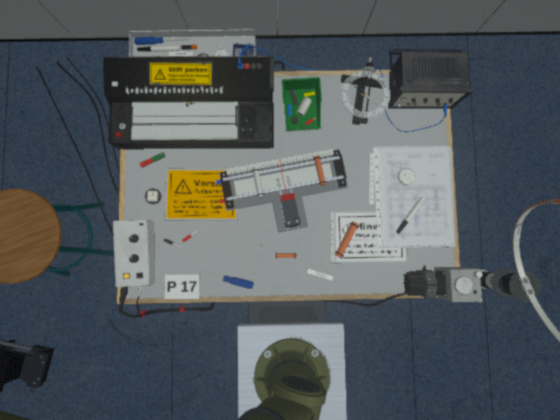

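View pics/scene0.png

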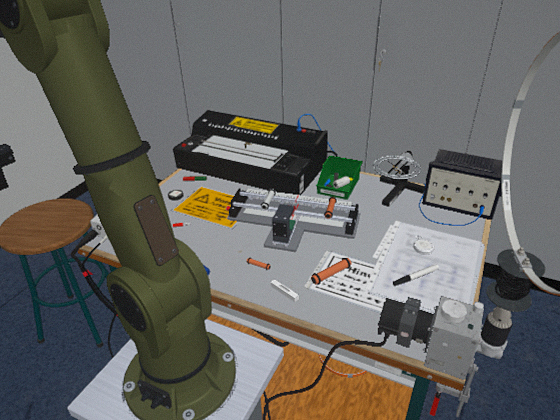

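View pics/topcrop.png

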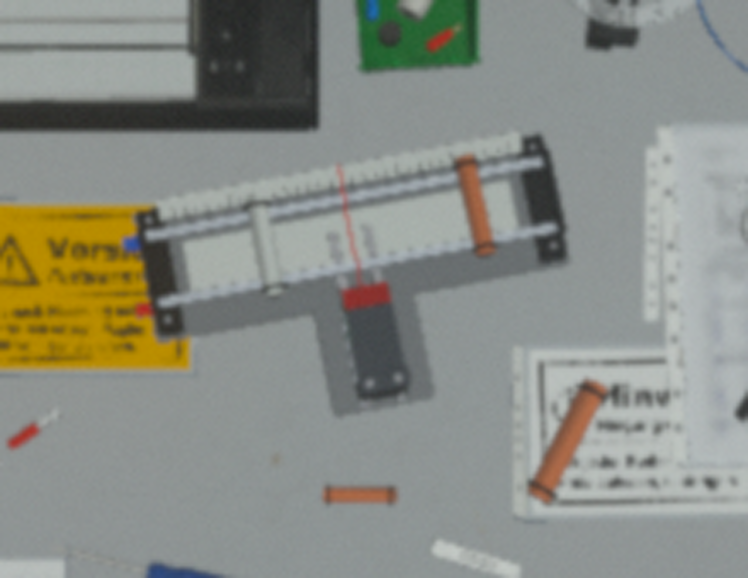

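Candidates for the copper rod in the top image (row, col): (238,344) is the largest, loose on paper. (253,285) is the smallest, loose on the table. (170,319) is middle-sized and lies across the rails, so it fits the description and is shown enlarged in the crop. The bench is yawed about +10°. Next I'll look with the wrist camera.

```bash
cat >> h.py <<'E'
def quat(yaw_y, tilt=0., tilt_axis=None):
    """tool down, tool y axis along world angle yaw_y"""
    from scipy.spatial.transform import Rotation as R
    y=np.array([np.cos(yaw_y),np.sin(yaw_y),0]);z=np.array([0,0,-1.]);x=np.cross(y,z)
    r=R.from_matrix(np.c_[x,y,z])
    if tilt: r=R.from_rotvec(np.array(tilt_axis)*tilt)*r
    q=r.as_quat();return [q[3],q[0],q[1],q[2]]
E
python3 - <<'E'
from h import *
for yw in [.17,.17+np.pi,.17+np.pi/2,.17-np.pi/2]:
    for p in [(.55,-.03,.3),(.6,-.1,.055),(.42,-.01,.06),(.41,-.01,.06)]:
        j=bot.solve_ik(p,quat(yw));print(round(yw,2),p,None if j is None else np.round(j,2))
print(readout.current_eef_pos())
T=np.array(vision.get_calibration('wrist')['world_to_cam']);print(-T[:3,:3].T@T[:3,3],T[2,:3],T[0,:3])
print(vision.get_calibration('wrist')['mtx'][0])
E
```

```text
0.17 (0.55, -0.03, 0.3) [-0.19  0.08  0.21  1.59 -0.02  1.48  0.19]
0.17 (0.6, -0.1, 0.055) [-0.59  0.51  0.9   1.77 -0.44  1.09  0.63]
0.17 (0.42, -0.01, 0.06) [-0.79 -0.05  0.75  2.2   0.04  0.98  0.11]
0.17 (0.41, -0.01, 0.06) [-0.79 -0.08  0.74  2.22  0.06  0.98  0.08]
3.31 (0.55, -0.03, 0.3) None
3.31 (0.6, -0.1, 0.055) [-0.7   0.59  1.07  1.77 -0.57  1.13 -2.41]
3.31 (0.42, -0.01, 0.06) None
3.31 (0.41, -0.01, 0.06) None
1.74 (0.55, -0.03, 0.3) [-0.24  0.08  0.26  1.59 -0.02  1.48  1.77]
1.74 (0.6, -0.1, 0.055) [-0.49  0.46  0.77  1.77 -0.36  1.06  2.14]
1.74 (0.42, -0.01, 0.06) [-0.78 -0.05  0.73  2.2   0.04  0.98  1.68]
1.74 (0.41, -0.01, 0.06) [-0.78 -0.08  0.73  2.22  0.06  0.98  1.65]
-1.4 (0.55, -0.03, 0.3) [-0.67  0.08  0.73  1.6  -0.06  1.48 -1.34]
-1.4 (0.6, -0.1, 0.055) [-0.57  0.49  0.87  1.77 -0.42  1.08 -0.95]
-1.4 (0.42, -0.01, 0.06) [-0.78 -0.05  0.74  2.2   0.04  0.98 -1.47]
-1.4 (0.41, -0.01, 0.06) [-0.77 -0.08  0.72  2.22  0.06  0.98 -1.49]
[0.14810015 0.63291709 0.22261417]
[0.07994953 0.64823035 0.38554318] [ 0.2463948  -0.05775701 -0.96744702] [ 2.26915304e-01  9.73914432e-01 -3.51059140e-04]
[338.21963227   0.         276.42227514]
```

Run:
```python
from h import *
bot.move_ptp([.55,0.02,.32],quat(.17))
save('w1',vision.camera('wrist'))
for t,z in [('zero_line',.059),('copper_rod',.059),('plastic_rod',.059),('magnet_back',.068),('rail_bench',0)]:
    for x in vision.place_of(t,'wrist')[:3]: print(t,np.round(x['pixel'],1),round(x['score'],2),ray('wrist',x['pixel'],z)[:2].round(4))
print(readout.current_time_s())
T=np.array(vision.get_calibration('wrist')['world_to_cam']);np.save('T1.npy',T)
```

```text
zero_line [194.8 303. ] 0.97 [0.5853 0.009 ]
copper_rod [270.4 301.7] 0.91 [ 0.6036 -0.0941]
copper_rod [161.1 139. ] 0.59 [0.376  0.0157]
plastic_rod [126.4 304.1] 0.61 [0.5706 0.0918]
magnet_back [193.5 183.7] 0.78 [ 0.4372 -0.0138]
rail_bench [186.9 298.9] 0.61 [0.584  0.0075]
3.7167
```

View pics/w1.png

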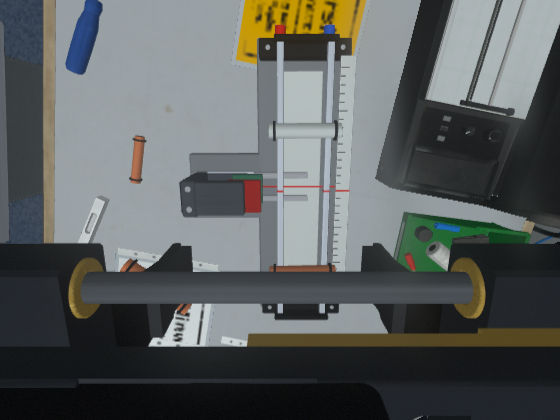

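The wrist image shows the bench nearly square to the camera: red line at row ~188, plastic rod at row 130, copper rod at row ~270 partly behind the gripper, magnet at (194,215) left of the line. I'll rectify it to the rail-top plane.

```bash
cat >> h.py <<'E'
def rectify(img,T,K,org,yaw,z,xr,yr,s):
    """image rows = bench x decreasing down ; cols: bench y from yr[0] to yr[1]; s px/m"""
    c,sn=np.cos(yaw),np.sin(yaw)
    ys=np.arange(yr[0],yr[1],1/s);xs=np.arange(xr[1],xr[0],-1/s)
    Y,X=np.meshgrid(ys,xs)
    P=np.stack([org[0]+c*X-sn*Y,org[1]+sn*X+c*Y,np.full_like(X,z)],-1)
    q=(P@T[:3,:3].T+T[:3,3])@K.T
    return cv2.remap(img,(q[...,0]/q[...,2]).astype(np.float32),(q[...,1]/q[...,2]).astype(np.float32),cv2.INTER_LINEAR)
E
python3 - <<'E'
from h import *
K=np.array(vision.get_calibration('wrist')['mtx']);T=np.load('T1.npy')
img=cv2.imread('pics/w1.png')
r=rectify(img,T,K,(.5853,.009),.17,.05,(-.16,.06),(-.12,.18),2500)
for i in range(0,300,20): cv2.line(r,(int(i*2.5),0),(int(i*2.5),8),(0,255,0),1)
cv2.imwrite('pics/r1.png',r)
# red line on rails
hsv=cv2.cvtColor(img,cv2.COLOR_BGR2HSV)
b,g,rr=[img[...,i].astype(int) for i in range(3)]
m=(rr-np.maximum(b,g)>35)
c,s=np.cos(.17),np.sin(.17)
for col in range(268,350,4):
    rows=np.where(m[180:198,col])[0]+180
    if len(rows):
        w=(rr-np.maximum(b,g))[rows,col];rm=(rows*w).sum()/w.sum()
        print(col,round(rm,2))
# rails edges at rows
gray=cv2.cvtColor(img,cv2.COLOR_BGR2GRAY)
for row in [70,90,110,150,165,210,230,245]:
    print(row,gray[row,270:290],gray[row,318:342])
E
```

```text
268 186.32
272 186.32
276 186.32
280 190.99
284 186.28
288 186.28
292 186.29
296 186.28
300 186.28
304 186.29
308 186.29
312 186.29
316 186.28
320 186.28
324 190.7
328 190.7
332 186.28
336 190.41
340 190.41
344 190.38
348 190.37
70 [117 117 118 117 119 117 121 164 177 180 181 178 174 137 121 122 121 121
 122 122] [127 126 127 125 126 117 117 117 115 128 179 176 179 177 174 170 100 118
 117 117 117 118 128 186]
90 [117 118 119 118 118 117 121 154 179 182 182 179 174 138 186 187 186 186
 186 186] [186 187 186 184 133 118 118 116 114 179 179 180 181 176 175 113 118 118
 117 118 118 131 190 186]
110 [118 118 118 118 118 119 121 154 181 184 183 181 176 137 186 187 187 187
 187 186] [186 186 186 166 117 118 117 118 151 181 182 182 177 173 135 118 117 117
 118 116 100 151 141 141]
150 [117 118 118 117 118 118 120 153 184 187 185 184 183 141 185 185 184 185
 186 185] [185 183 148 118 117 116 117 183 185 184 182 180 176 101 117 117 116 116
 120 175 186 185 185 185]
165 [118 117 117 118 118 116 119 151 186 187 185 183 184 139 184 184 184 184
 184 184] [184 180 116 116 116 118 145 188 184 184 180 178 126 116 117 116 115 117
 135 185 184 185 185 184]
210 [117 116 117 116 116 116 119 148 186 182 181 180 181 152 183 182 182 183
 183 182] [163 114 115 115 116 177 182 179 177 175 151 115 116 116 114 114 127 184
 185 184 184 184 184 184]
230 [117 116 117 115 116 117 118 147 186 182 179 179 179 141 183 183 182 182
 183 183] [114 114 114 120 166 182 178 175 176 173 114 115 114 114 114 128 189 184
 183 184 183 183 183 183]
245 [116 115 116 115 116 116 118 147 186 182 179 179 177 140 182 182 183 182
 182 183] [113 113 112 121 183 179 174 176 175 115 113 113 113 112 121 194 183 182
 182 182 183 182 182 182]
```

View pics/r1.png

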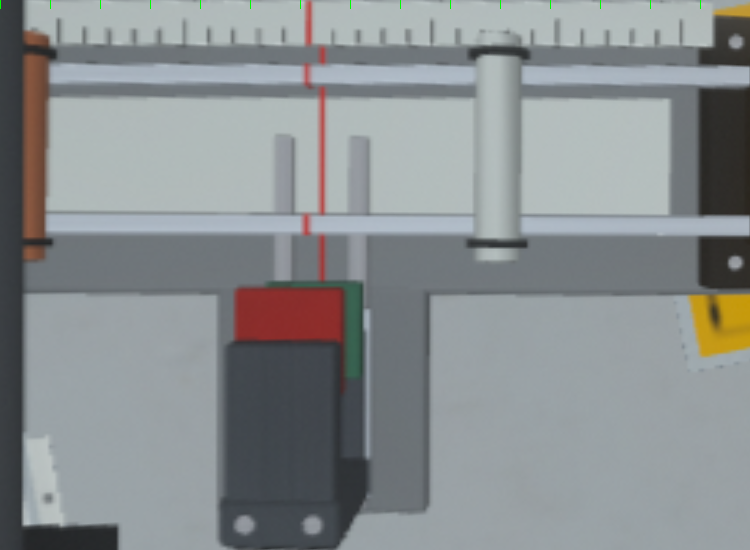

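```bash
cat > fit.py <<'E'
from h import *
K=np.array(vision.get_calibration('wrist')['mtx']);T=np.load('T1.npy')
def rayT(rc,z):
    d=np.linalg.solve(K,[rc[1],rc[0],1.]);R=T[:3,:3];o=-R.T@T[:3,3];d=R.T@d
    return (o+d*(z-o[2])/d[2])[:2]
gray=cv2.cvtColor(cv2.imread('pics/w1.png'),cv2.COLOR_BGR2GRAY).astype(float)
# near rail outer edge, far rail edges by threshold 150 subpixel
def cross(row,a,b,th,rise):
    g=gray[row]
    for c in range(a,b):
        if rise and g[c]<th<=g[c+1] or (not rise) and g[c]>=th>g[c+1]: return c+(th-g[c])/(g[c+1]-g[c])
near=[];far=[]
for row in list(range(65,118))+list(range(145,180))+list(range(200,250)):
    c=cross(row,272,282,150,True)
    if c: near.append(rayT((row,c),.05))
    c0=int(round(328+(row-70)*-(328-322)/(245-70)))
    c=cross(row,318,332,147,True)
    if c: far.append(rayT((row,c),.05))
near=np.array(near);far=np.array(far)
def line(P):
    v=cv2.fitLine(P.astype(np.float32),cv2.DIST_HUBER,0,1e-4,1e-4).ravel();v=v[:2]*np.sign(v[1]);return v,P.mean(0)
v1,p1=line(near);v2,p2=line(far)
yaw=[np.arctan2(-v[0],v[1]) for v in (v1,v2)];y=np.mean(yaw);print('yaw',yaw)
ex=np.array([np.cos(y),np.sin(y)]);ey=np.array([-ex[1],ex[0]])
print('edge sep',(p2-p1)@ex)
A=rayT((190.99,280.3),.05);B=rayT((190.7,326),.05);S=rayT((190.38,344),.047);bd=rayT((186.28,300),.0)
print('red yb vs near:',(A-p1)@ey,(B-p1)@ey,(S-p1)@ey)
yl=np.mean([A@ey,B@ey,S@ey]); xl=((p1@ex+.034-.0)+(p2@ex-.026))/2 
print('xl',p1@ex+.034,p2@ex-.026)
O=xl*ex+yl*ey;print('O',O)
np.save('bench.npy',[O[0],O[1],y])
for n,rc,z in [('cu',(270.4,301.7),.059),('pl',(126.4,304.1),.059),('mb',(193.5,183.7),.068)]:
    q=rayT(rc,z)-O;print(n,(q@ex).round(4),(q@ey).round(4))
E
python3 fit.py
```

```text
yaw [np.float32(0.17340931), np.float32(0.1720042)]
edge sep 0.06002545577951729
red yb vs near: -0.04032329724700791 -0.040016182233505296 -0.040197507615252814
xl 0.5788458992942486 0.578871355073766
O [0.58557391 0.0116158 ]
cu -0.0006 -0.1078
pl -0.001 0.0812
mb -0.1505 0.0003
```

```bash
cat >> h.py <<'E'
import os
if os.path.exists('bench.npy'):
    bx,by,yaw=np.load('bench.npy');c_,s_=np.cos(yaw),np.sin(yaw)
    def W(x,y,z): return [bx+c_*x-s_*y,by+s_*x+c_*y,z]
    def B(p): d=np.array(p[:2])-[bx,by];return np.array([d@[c_,s_],d@[-s_,c_]])
    Q=quat(yaw)
def look(n,things=('copper_rod','plastic_rod'),xr=(-.07,.06),yr=(-.15,.12),s=2700):
    c=vision.get_calibration('wrist');K=np.array(c['mtx']);T=np.array(c['world_to_cam'])
    img=vision.camera('wrist');save(n,img)
    r=rectify(img,T,K,(bx,by),yaw,.059,xr,yr,s)
    for y in np.arange(-.2,.2,.01):
        if yr[0]<y<yr[1]:
            k=int((y-yr[0])*s);cv2.line(r,(k,0),(k,16 if abs(y)<1e-6 else 7),(0,255,0),1)
    save(n+'r',r)
    for t in things:
        for x in vision.place_of(t,'wrist')[:3]: print(t,np.round(x['pixel'],1),round(x['score'],2),B(ray('wrist',x['pixel'],.068 if t=='magnet_back' else .059)).round(4))
def st(): print('t',round(readout.current_time_s(),2),'B',B(readout.current_eef_pos()).round(4),'z',round(readout.current_eef_pos()[2],4),'F',np.round(readout.current_ft_force(),2))
E
python3 - <<'E'
from h import *
effector.gripper_to(.018)
bot.move_ptp(W(0,-.143,.12),Q)
st(); look('w2')
print(readout.current_opening())
E
```

```text
t 6.03 B [ 0.0013 -0.1419] z 0.1211 F [-0.29  0.33  0.44]
copper_rod [178.9 275. ] 0.6 [-0.0002 -0.1079]
copper_rod [224.6  13.2] 0.56 [-0.1818 -0.1404]
0.01808419528353356
```

View pics/w2.png

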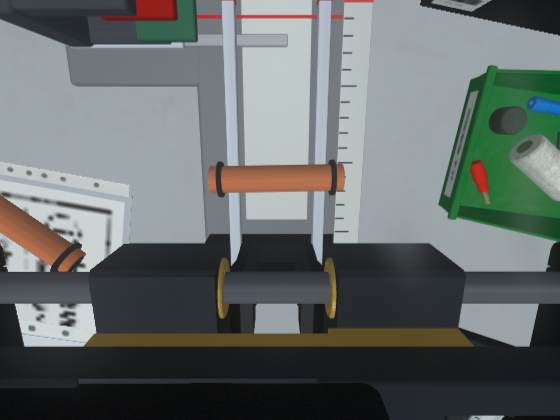

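View pics/w2r.png

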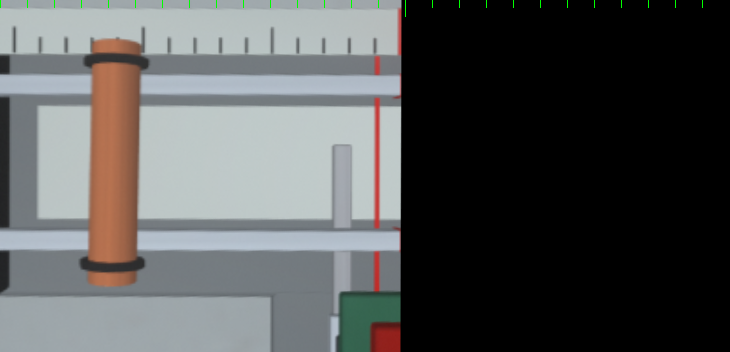

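Run:
```python
from h import *
bot.line_to(W(0,-.143,.0535),.12,Q); st()
print(bot.line_to(W(0,-.06,.0535),.045,Q,until_force=8)); st()
print(bot.line_to(W(0,-.039,.0535),.02,Q,until_force=8)); st()
look('w3',yr=(-.08,.12))
```

```text
t 6.88 B [ 0.0004 -0.1433] z 0.054 F [0.19 0.74 0.08]
False
t 8.88 B [-0.0001 -0.0603] z 0.0535 F [-0.47  0.3  -0.2 ]
False
t 10.07 B [-0.     -0.0392] z 0.0535 F [-0.88 -0.52 -0.13]
copper_rod [226.7 277.8] 0.57 [-0.0004 -0.0185]
plastic_rod [  1.3 277.1] 0.83 [-0.0009  0.0789]
```

View pics/w3.png

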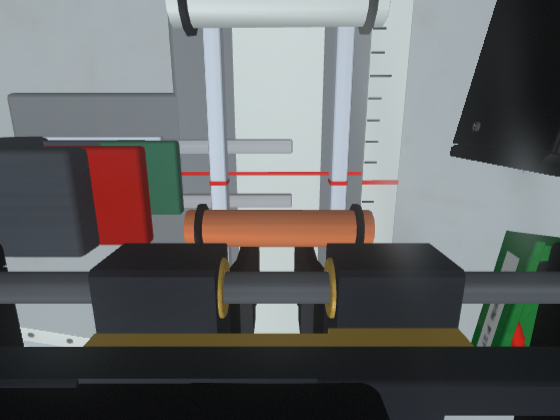

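View pics/w3r.png

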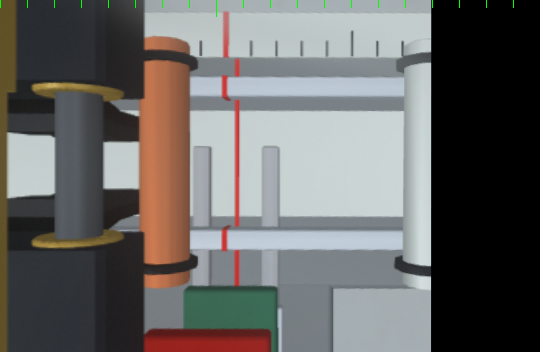

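The rod is at y ≈ -18.8 mm, square, with fingers behind it. I'll push a little further, then lift and look.

Run:
```python
from h import *
print(bot.line_to(W(0,-.0312,.0535),.015,Q,until_force=8)); st()
bot.line_to(W(0,-.036,.0535),.05,Q)
bot.line_to(W(0,-.036,.085),.1,Q); st()
look('w4',yr=(-.08,.12))
```

```text
False
t 10.89 B [-0.     -0.0311] z 0.0535 F [-0.06 -0.43 -0.36]
t 11.61 B [ 0.0003 -0.0359] z 0.0855 F [-0.39  0.27  0.02]
copper_rod [202.1 277.7] 0.97 [-0.0007 -0.0098]
plastic_rod [ 28.3 276. ] 0.82 [-0.0019  0.0799]
```

View pics/w4r.png

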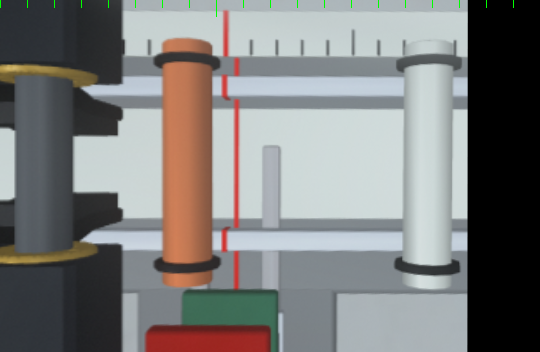

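Run:
```python
from h import *
bot.line_to(W(0,-.0155,.075),.08,Q); st()
print(bot.line_to(W(0,-.0155,.064),.012,Q,until_force=2.)); st()
look('w5',yr=(-.08,.12))
st()
```

```text
t 12.19 B [-0.0002 -0.0145] z 0.0745 F [-0.23  0.97 -0.16]
True
t 12.81 B [ 0.     -0.0157] z 0.0682 F [ 0.33 -0.46  4.7 ]
copper_rod [245.3 280. ] 0.61 [ 0.0009 -0.0099]
plastic_rod [ 69.  278.3] 0.77 [-0.0002  0.0785]
t 12.96 B [ 0.     -0.0156] z 0.0682 F [-0.41 -0.07  5.22]
```

View pics/w5.png

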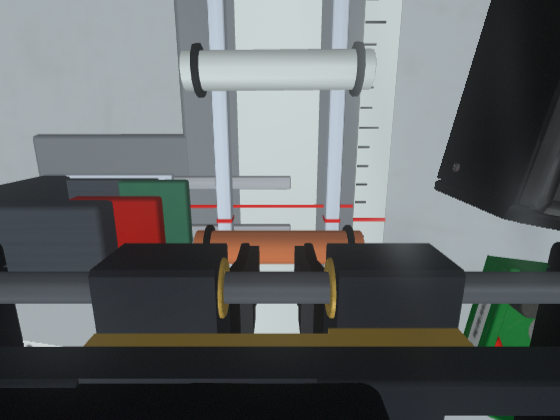

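Run:
```python
from h import *
bot.line_to(W(0,.0,.0678),.02,Q); st()
look('w6',yr=(-.08,.12))
```

```text
t 13.88 B [0.0001 0.    ] z 0.0682 F [-1.52  0.44  5.54]
copper_rod [260.  276.5] 0.94 [-0.0009 -0.0028]
plastic_rod [106.8 278.4] 0.95 [-0.0001  0.0771]
```

View pics/w6r.png

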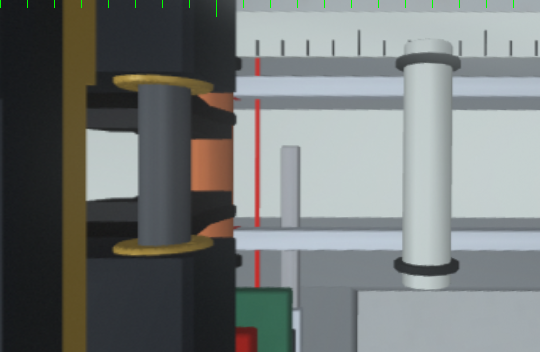

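Run:
```python
from h import *
bot.line_to(W(0,.0047,.0678),.012,Q); st()
bot.line_to(W(0,.0047,.085),.03,Q); st()
bot.line_to(W(0,-.055,.11),.1,Q)
look('w7',yr=(-.08,.12)); st()
```

```text
t 14.57 B [0.0001 0.0048] z 0.0682 F [-1.56  0.74  5.54]
t 15.3 B [-0.0001  0.0048] z 0.0849 F [-0.33  0.53 -0.37]
copper_rod [324.7  27.5] 0.98 [-0.1789 -0.1238]
copper_rod [148.5 277.4] 0.8 [-0.0007  0.0005]
plastic_rod [  5.7 275.5] 0.62 [-0.002   0.0795]
t 16.25 B [-0.     -0.0539] z 0.1096 F [ 0.06 -0.05 -0.35]
```

View pics/w7r.png

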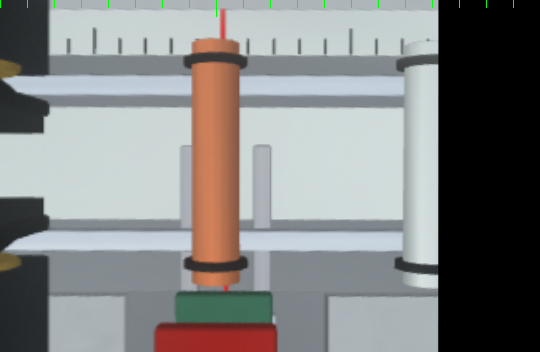

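View pics/w7.png

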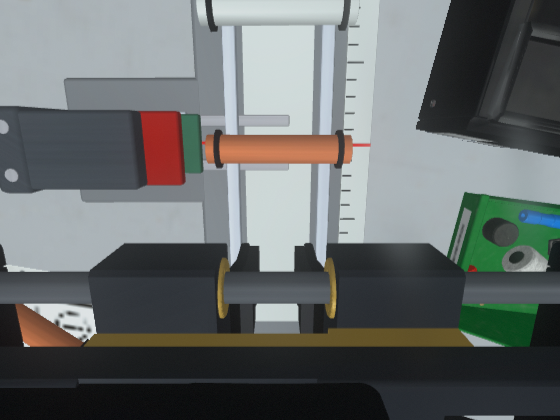

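The copper rod lies on the line (~0.5 mm off, square) and has been let go. The plastic rod hasn't moved. Next is the magnet.

Run:
```python
from h import *
bot.line_to(W(0,-.055,.17),.15,Q)
effector.gripper_to(0.0)
Q2=quat(yaw+np.pi/2)
bot.move_ptp(W(-.187,0,.17),Q2); st()
look('w8',things=('copper_rod','magnet_back'),xr=(-.19,.06),yr=(-.12,.12))
```

```text
t 18.54 B [-0.1864 -0.0002] z 0.1704 F [ 0.87 -0.17  0.11]
copper_rod [156.3 318.9] 0.88 [-0.2319  0.0335]
copper_rod [172.3 115.1] 0.66 [-0.2191 -0.1317]
magnet_back [258.  280.8] 0.69 [-0.1484  0.003 ]
```

View pics/w8.png

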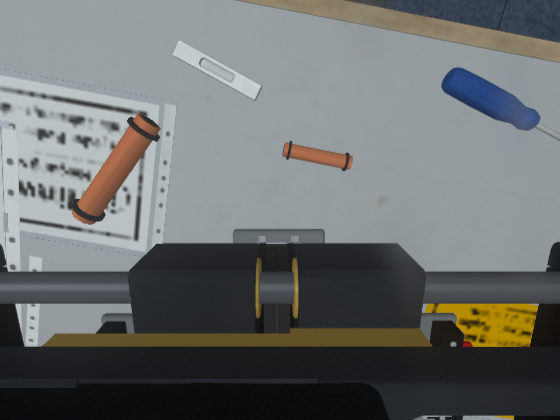

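Run:
```python
from h import *
Q2=quat(yaw+np.pi/2)
bot.line_to(W(-.187,0,.058),.12,Q2); st()
print(bot.line_to(W(-.11,0,.058),.035,Q2,until_force=9)); st()
print(bot.line_to(W(-.075,0,.058),.015,Q2,until_force=9)); st()
for n in ['top','scene']: save(n+'1',vision.camera(n))
t=cv2.imread('pics/top1.png');cv2.imwrite('pics/top1c.png',cv2.resize(t[130:250,200:370],None,fx=4,fy=4,interpolation=cv2.INTER_CUBIC))
```

```text
t 19.77 B [-1.864e-01 -1.000e-04] z 0.0585 F [ 0.5  -0.23 -0.18]
False
t 22.12 B [-0.11 -0.  ] z 0.0581 F [-1.76  1.01 -1.12]
True
t 23.71 B [-0.0858  0.    ] z 0.0574 F [-0.05  0.72  0.46]
```

View pics/top1c.png

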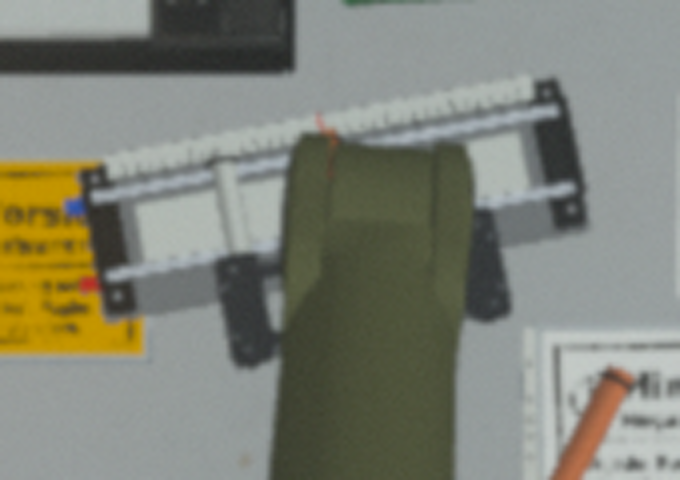

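Run:
```python
from h import *
Q2=quat(yaw+np.pi/2)
print(bot.line_to(W(-.078,0,.058),.01,Q2,until_force=12)); st()
bot.line_to(W(-.12,0,.058),.08,Q2)
bot.line_to(W(-.12,0,.17),.15,Q2)
bot.move_ptp(W(-.0,-.1,.26),Q); st()
look('w9',things=('copper_rod','magnet_back','plastic_rod','zero_line'),xr=(-.16,.06),yr=(-.12,.12))
```

```text
True
t 24.34 B [-0.0858  0.0002] z 0.0567 F [ 0.52  0.46 -0.43]
t 26.92 B [-0.0006 -0.0996] z 0.259 F [-0.06  0.65  0.56]
copper_rod [62.3 79.1] 0.87 [-0.1985  0.029 ]
copper_rod [223.7 103.9] 0.86 [-0.195  -0.1383]
magnet_back [ 90.1 205.8] 0.92 [-0.0718  0.0024]
plastic_rod [  6.  280.6] 0.9 [0.0021 0.0793]
zero_line [ 89.9 273. ] 0.69 [-0.005   0.0034]
```

View pics/w9r.png

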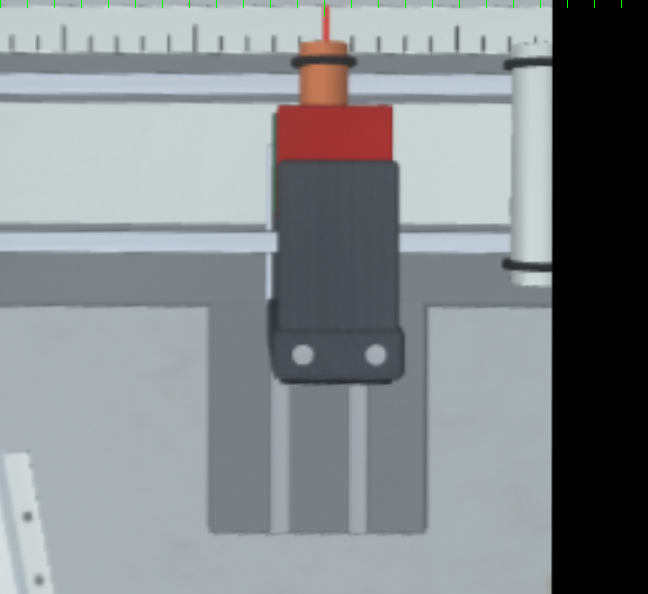

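View pics/w9.png

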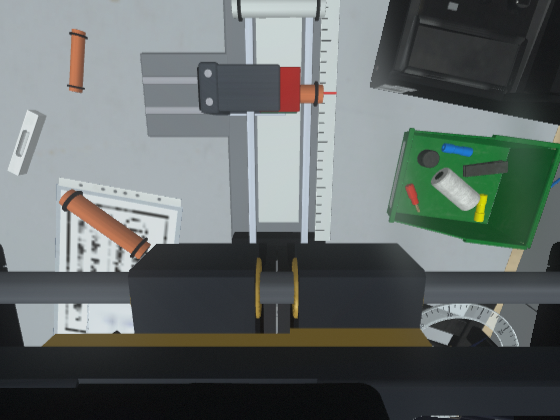

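```bash
python3 -c "
from h import *
bot.sign_off()"
```

```text
the job is handed in; nothing more can be done
```

The job is handed in, and every check I made looked good. No verdict was reported.

**Copper rod:** I pushed the middle-sized rod along the rails by its flank, from y = -108 mm to about -10 mm. The last 10 mm I rolled with both fingertips resting on top, pressing with about 5 N. After letting go, it measured 0.5 mm from the zero line and looked square to the rails. With the magnet home, its visible end still lined up with the red line, about 0.4 mm off.

**Magnet:** I pushed it with shut fingers until it stopped, then pushed again with a 12 N limit. Both pushes ended at the same point, about 74 mm of travel, which fits it being against its stop.

**Other things:**
- **Plastic rod:** it stayed within the networks' scatter of about ±2 mm throughout.
- **Stopwatch and compass:** the arm never worked near either of them. I did not check them again in a picture at the end.

**Readings that disagreed:** in the last wrist picture the networks placed the zero line 3 mm off and the push plate 2 to 5 mm off. The magnet partly covered the zero line there. I relied on the fitted rails and red line and on the arm's contact position instead.

The clock read about 27 s at the last check, against the 54 s limit.

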